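Trip the ring box's hidden catch

TASK

The grey ring box on the jeweller's bench is held shut by a hidden spring catch. Draw the release tool out from under the low steel riser, push its thin rod through the small hole in the front of the box until the lid jumps up a little, lay the tool back down flat on the bench top, and swing the lid wide open to its stop, leaving it open. Leave the jar, the tin and the pliers where they are.

Things in the scene. Friction and masses are not known exactly. Their poses are not given: they have to be found in the camera images.
- tool_handle (a point): centre of the handle of the release tool (loose, about 110 g, 200 mm long: square aluminium handle 90 x 18 x 18 mm, and from the middle of one end a straight steel rod 6 mm thick, 110 mm long). x axis: along the tool to the rod's tip, 155 mm from this point (rod starts at 45 mm; balance point 24 mm ahead); z up. It lies flat and level on its handle, centre line 9 mm above the bench
- tool_tip (a point): the end of the tool's rod, on its centre line, same axes as the handle. At the start the handle and half the rod are under the riser; only the last 50 to 65 mm of the rod stick out of the riser's open -y side, pointing to -y within about 0.3 rad
- riser_mouth (a point): fixed low steel riser, 200 mm along its x, 240 mm along its y, top 50 mm and underside 42 mm above the bench, 6 mm walls under its two y-running edges, both y ends open. The point is the middle of the upper edge of its -y side; the riser extends from here along its own +y. Deck bare for 130 mm from this edge; beyond stands a burr block up to 117 mm high
- box_hole (a point): mouth of the round access hole, 12 mm across, 55 mm above the bench, at mid-width of the front (-x) side of the fixed grey ring box: a steel boss 26 mm square sticks out 8 mm from the front there, and the point is the hole's centre on the boss's outer face. Axes: x straight into the box, y left, z up. Box 120 mm deep, 160 mm wide; lid plate's top 91 mm above the bench when shut
- latch (a joint): travel in m of the catch plate, flat steel, 32 mm square, facing the hole squarely 63 mm behind the boss's outer face; the hole is 12 mm long, then the way is clear. 0 at rest, stop at 0.012, springs back. Pushed in 8 mm or more (rod tip 71 to 74 mm past the boss's outer face; 3 to 7 N, plus a little friction) it sets the lid free
- lid_bar (a point): middle of the round steel grip bar on the lid, 8 mm thick, 84 mm long between its two posts, along the box's y; centre 36 mm above the lid plate's top (127 mm above the bench with the lid shut), 105 mm in front of the hinge line, 15 mm behind the lid's front edge. Moves with the lid
- lid_axis (a point): middle of the lid's hinge line, at the back of the box, 85 mm above the bench; its axes turn with the lid; the hinge line is its y axis
- lid (a joint): lid angle in rad: 0 shut, grows as the front edge rises, stop at 1.1. Once the catch is tripped a spring pin lifts it to about 0.28; from there the stiff hinge holds it at whatever angle it is left, and about 4 N at the bar moves it
- jar_mid (a point): bystander: loose glass jar with metal lid, 54 mm across, 70 mm high; the point is its centre, half-way up
- tin_mid (a point): bystander: loose flat round aluminium tin, 64 mm across, 30 mm high; the point is its centre
- pliers_mid (a point): bystander: loose blue-handled pliers lying flat in front of the box, 125 mm long along x, 50 mm wide, 12 mm thick; the point is near the middle of their length, half-way up
There are look-alikes about, which are no part of the job. Of the things like the part that bears box_hole, leave any that is turquoise; of the rest the larger one is meant.

How it is judged:
On the way:
1. the catch is tripped with the rod: the rod's tip is at least 58 mm inside the hole and the lid has jumped up by more than 0.1 rad (x of tool_tip in the frame of box_hole above 0.058 m and distance between tool_tip and box_hole below 0.095 m and value of joint lid between 0.1 and 0.6 rad).
At the end, for the whole second after the job is handed in: the lid stands open at more than 0.95 rad (stop at 1.1) and at rest; the tool lies at rest flat on the bench top (handle centre under 14 mm, tip under 20 mm high), its tip more than 20 mm from the hole (value of joint lid above 0.95 rad and velocity of joint lid below 0.05 rad/s and height (world z) of tool_handle below 0.014 m and height (world z) of tool_tip below 0.02 m and horizontal distance between tool_tip and box_hole above 0.02 m and linear speed of tool below 0.03 m/s); the robot touches nothing.
It fails at once if the jar is pushed more than 30 mm or tipped (distance of jar_mid from where it was at the start of the episode above 0.03 m or angle between jar_mid's own z axis and vertical above 0.5 rad).
It fails at once if the tin is pushed more than 30 mm or tipped (distance of tin_mid from where it was at the start of the episode above 0.03 m or angle between tin_mid's own z axis and vertical above 0.5 rad).
It fails at once if the pliers are pushed more than 30 mm (distance of pliers_mid from where it was at the start of the episode above 0.03 m).
It also fails if it takes over 72 s, if anything falls off the work surface, if the arm or the gripper's body presses on something with over 40 N, if the wrist force passes 120 N, or if a joint passes its speed limit or range.

ROBOT

A 7-joint arm with a two-finger parallel gripper is mounted at the origin on the work surface. World frame = base frame: x ahead of the robot, y to its left, z up, the work surface at z = 0. Lengths are in m, angles in rad, forces in N, time in s.
With the tool pointing down it reaches from about 0.4 to 0.875 m from the base axis. Payload 19.3 kg.
Tool frame: the origin (TCP) lies midway between the tips of the shut fingers; the grasp point (between the pads) lies 19 mm behind it (r.pinch_z is the distance from the TCP to the grasp point, in m); z points along the fingers, y is the line along which they close (so a half turn about z gives the same grasp; the last joint's range is limited). The gripper opens to 85 mm and grips with 20 to 120 N. Pads are 22 mm wide; open, the fingers measure 114 mm over their backs; the gripper's body (76 mm by 85 mm) begins 54 mm behind the grasp point. The pads swing forward as they close: fully open they stand 13 mm farther back than shut.
Start: joints at [-1.267, 0.521, -0.036, 1.599, 0.021, 1.021, -0.113], TCP at [0.228, 0.582, 0.231] pointing down, gripper open.
Joint ranges: [-2.91, 2.91], [-0.3, 2.13], [-1.5, 1.42], [0.17, 2.43], [-1.26, 4.41], [0.16, 1.93], [-2.52, 2.52]. Speed limits (rad/s): [1.89, 1.89, 2.39, 2.39, 3.01, 3.01, 3.01].

INTERFACE

Orientations are given as a unit quaternion [w, x, y, z].
In Python, from station import r, imaging, trace gives the robot as it stands.
- The arm moves only by the shell command python3 -m crank 'ROWS' [FORCE]. ROWS is JSON, a list of rows, each a list of 7 numbers: the turn, a rotation vector about the tool's x, y, z in rad, then the shift along the tool's x, y, z in mm, then the finger opening in mm, from 0 to 85.4. A call has 1 to 20 rows; each row shifts and turns the commanded pose from where the row before left it, along the tool's axes as they then stand; what a row does not reach is not made up. A row lasts 1/10 s, in which the tool goes at most 50 mm and 8.59 degrees, less where a joint would pass 70% of its speed; a pose out of reach is approached as far as the arm can. A call with a gripper value outside its range is refused whole. The fingers move at their own pace and stop on an object; FORCE is the grip in N (left out, the last holds). Time passes only in rows, so rows that do not move let the fingers close. It gives the time, the measured TCP pose, the force, the opening and the grip force at its end, in the units of the state.
- r.sense(): the state, without advancing time (a new reading comes with each control period).
- imaging.grab_frame(name): name is "side" or "top" or "wrist"; returns a dict with "image" (400x640x3 uint8, red, green, blue), "depth" (400x640 float32, m along the optical axis (not along the pixel's ray), 0 where there is no reading), "vfov" (degrees; the focal length in pixels is half the picture's height over the tangent of half this angle, whatever the lens; pixels are square), "cx", "cy" (the principal point, pixels), "extrinsics" (4x4, takes a point from camera to world coordinates); the wrist camera has in their place "hand_eye" (4x4, takes a point from camera to tool coordinates, whose origin is the TCP and whose axes are the flange's). Camera axes: x right, y up, looking along -z (the intrinsics and any distortion apply to the point x, -y, -z); pixel columns grow to the right and rows downward; lengths in m; the calibration is good to about 2 mm. A picture is of the moment at which its call begins: read the wrist's pose just before it.
- r.finish_job(): hands the job in; it is judged then, once.
Trained networks look in the newest picture that a camera, given by its name, has taken for a name from the list of things; names that differ only in an ending like _2 or _b are one class to them, and where a whole thing is asked for, a point or a joint stands for the part that bears it (a point fixed in the world has none). Each returns a list of dicts, best first, with "score" (0 to 1); they miss things now and then, are a little off and sometimes report something else, mostly with a low value. They report only what shows in the picture. A call takes as long as a camera call. They do not tell look-alikes from the thing itself.
- trace(camera, thing): "region" (400x640 bool, what is visible of it) and "extent" ([left, top, right, bottom] in pixels, round what is visible of it).
The state is a dict: "time": time; "q": joint angles; "dq": joint speeds; "effort": joint torques, N m; "tool_pos": TCP position; "tcp_rot": TCP orientation; "contact_force": force on the tool from outside, world axes, zero at the start; "ft_torque": the same for the moment, N m; "grip_width": finger opening in m; "finger_force": force on a finger pad.
Only numpy, scipy, OpenCV 4.12 (cv2) and the standard library are available. Lean on these libraries where they do the work, as an engineer would, in place of code of your own. Each camera call takes 0.05 s, during which the arm holds its last target. There are 200 camera calls.

## Working session

There is one attempt and no reset: what is moved stays moved. The work goes in short steps, Python scripts to look and compute and a shell command to move; the robot and the scene stay as the last step left them, time stands still between calls to the robot, and variables do not carry over. Pictures are saved under pics/ and viewed, at most 10 in all, crops included, and the job is handed in when it is done.

```bash
ls; mkdir -p pics; cat > h.py <<'E'
import numpy as np, cv2
from station import r, imaging, trace
from scipy.spatial.transform import Rotation as R
def T():
    s=r.sense(); q=s["tcp_rot"]; M=np.eye(4); M[:3,:3]=R.from_quat([q[1],q[2],q[3],q[0]]).as_matrix(); M[:3,3]=s["tool_pos"]; return M
def grab(n):
    M=T(); f=imaging.grab_frame(n); f["E"]=f["extrinsics"] if n!="wrist" else M@f["hand_eye"]; return f
def cloud(f):
    d=f["depth"]; H,W=d.shape; F=H/2/np.tan(np.radians(f["vfov"])/2)
    u,v=np.meshgrid(np.arange(W),np.arange(H))
    P=np.stack([(u-f["cx"])/F*d,-(v-f["cy"])/F*d,-d,np.ones_like(d)],-1)@f["E"].T
    P=P[...,:3]; P[d==0]=np.nan; return P
def save(n,im): cv2.imwrite("pics/"+n,im[...,::-1])
E
python3 - <<'E'
from h import *
print(r.sense()); 
for n in ("side","top"):
    f=grab(n); save(n+"0.png",f["image"]); P=cloud(f); np.save(n+"P.npy",P)
    print(n,{k:v for k,v in f.items() if k not in("image","depth")})
    for t in ("tool_handle","tool_tip","riser_mouth","box_hole","latch","lid_bar","lid","jar_mid","tin_mid","pliers_mid"):
        try:
            for x in trace(n,t)[:4]:
                p=P[x["region"]]; print(n,t,round(x["score"],2),np.round(x["extent"]),np.round(np.nanmedian(p,0),3),np.round(np.nanpercentile(p,98,axis=0),3),np.round(np.nanpercentile(p,2,axis=0),3))
        except Exception as e: print(t,e)
E
```

```text
pics
{'time': 0.0, 'q': array([-1.26718507,  0.52205564, -0.03635266,  1.60000679,  0.02122197,
        1.02110474, -0.11282403]), 'dq': array([ 0.00154576, -0.00132773, -0.00074998,  0.00053413,  0.00143828,
        0.00174225,  0.00119274]), 'effort': array([-2.86454509e-03, -9.27074790e+01,  1.97833881e+00, -3.69939816e+01,
        1.76752056e-02,  8.22538947e-03,  4.99591476e-05]), 'tool_pos': array([0.22812984, 0.58150698, 0.23069996]), 'tcp_rot': array([-6.52130453e-05,  1.85819587e-01,  9.82583700e-01, -5.90779309e-04]), 'contact_force': array([-0.37195537, -0.11802152,  0.16915119]), 'ft_torque': array([-0.03016172,  0.02852898, -0.02209862]), 'finger_force': 0.0, 'grip_width': 0.08566718414228519}
side {'vfov': 50.883538279970594, 'cx': 320.2171053017427, 'cy': 198.1820781904785, 'extrinsics': array([[ 0.95425483,  0.23032921, -0.19064672,  0.23321122],
       [-0.29896419,  0.74411265, -0.59742512, -0.74740305],
       [ 0.00425818,  0.62709235,  0.77893328,  0.97663282],
       [ 0.        ,  0.        ,  0.        ,  1.        ]]), 'E': array([[ 0.95425483,  0.23032921, -
[... 3808 characters left out ...]
55.] [ 0.379 -0.432  0.067] [ 0.426 -0.375  0.096] [ 0.332 -0.492  0.064]
top jar_mid 0.62 [242. 137. 265. 164.] [0.625 0.088 0.069] [0.657 0.113 0.073] [0.608 0.066 0.003]
top jar_mid 0.34 [422. 164. 454. 190.] [ 0.528 -0.36   0.03 ] [ 0.558 -0.333  0.033] [ 0.5   -0.391  0.001]
top tin_mid 0.81 [423. 164. 452. 191.] [ 0.528 -0.36   0.03 ] [ 0.56  -0.333  0.033] [ 0.5   -0.39   0.002]
top tin_mid 0.71 [240. 140. 267. 167.] [0.623 0.087 0.068] [0.65  0.111 0.073] [0.608 0.065 0.011]
top pliers_mid 0.87 [375. 179. 392. 232.] [ 0.482 -0.211  0.012] [ 0.534 -0.194  0.015] [ 0.423 -0.233  0.002]
top pliers_mid 0.22 [105. 193. 220. 289.] [0.437 0.316 0.051] [0.537 0.432 0.082] [0.344 0.2   0.045]
```

```bash
python3 - <<'E'
import cv2
a=cv2.imread("pics/side0.png"); b=cv2.imread("pics/top0.png")
c=cv2.resize(a[80:390,200:460],None,fx=1.5,fy=1.5); d=cv2.resize(b[90:360,90:530],(390*440//400,240)); 
import numpy as np
o=np.zeros((590,800,3),np.uint8); o[:465,:390]=c; d=cv2.resize(b[90:360,90:530],(405,249)); o[:249,395:800]=d
e=cv2.resize(b[95:180,320:420],(400,340)); o[250:590,400:800]=e
cv2.imwrite("pics/v1.png",o)
E
```

```text
(no output)
```

View pics/v1.png

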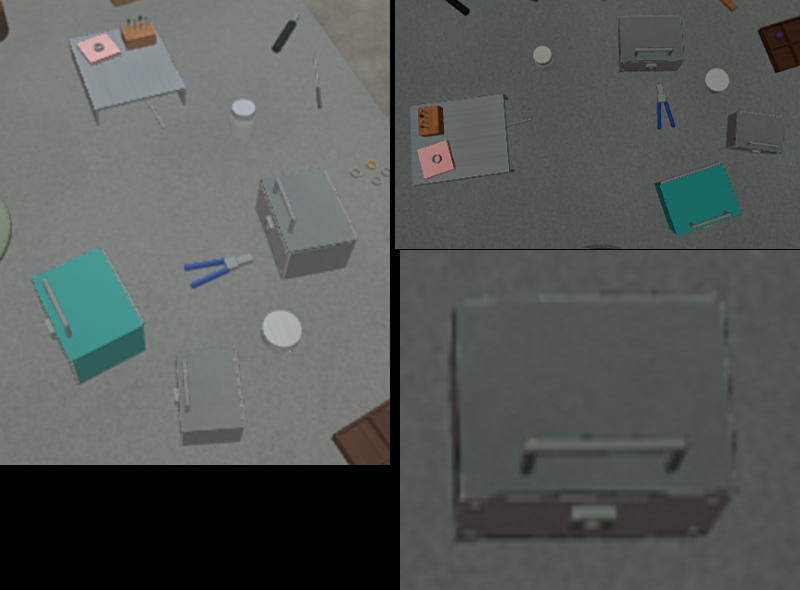

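The boxes that could be taken for the target (side-picture pixels) are the turquoise box (260,290), the small grey box (342,345) and the large grey box (405,229). The description picks the large grey one; its crop shows the boss in the front middle. The rod sticks out of the riser at about (303,153) in the side picture and (223,224) in the top one.

```bash
python3 - <<'E'
from h import *
for n in ("side","top"):
    f=grab(n); P=cloud(f)
    X,Y,Z=P[...,0],P[...,1],P[...,2]
    m=(X>.55)&(X<.73)&(Y>-.31)&(Y<-.08)&(Z>.082)&(Z<.096)
    rc=cv2.minAreaRect(P[m][:,:2].astype(np.float32)); print(n,"lid",rc,np.median(P[m][:,2]), m.sum())
    b=(X>.55)&(X<.73)&(Y>-.31)&(Y<-.08)&(Z>.115)&(Z<.14); p=P[b]; c=p.mean(0); print("bar",c,p[:,1].min(),p[:,1].max(),p[:,2].max(),np.polyfit(p[:,1],p[:,0],1))
    b=(X>.52)&(X<.60)&(Y>-.24)&(Y<-.14)&(Z>.03)&(Z<.075); p=P[b]; 
    if len(p): print("front",len(p),p.min(0),p.max(0)); q=p[p[:,0]<np.percentile(p[:,0],2)+.006]; print("boss",len(q),q.mean(0),np.ptp(q,axis=0))
    t=(X>.42)&(X<.53)&(Y>.1)&(Y<.19)&(Z>.005)&(Z<.02); p=P[t]; print("rod",len(p),p.mean(0),p[:,1].min(),np.polyfit(p[:,1],p[:,0],1))
    k=(X>.3)&(X<.58)&(Y>.17)&(Y<.46)&(Z>.044)&(Z<.055); print("riser",cv2.minAreaRect(P[k][:,:2].astype(np.float32)))
w=grab("wrist"); print(w["hand_eye"],w["vfov"],T())
E
```

```text
side lid ((0.6417213678359985, -0.19818003475666046), (0.16404114663600922, 0.1263100504875183), 85.0462646484375) 0.09108873700035297 2320
bar [ 0.59384732 -0.19806789  0.1290265 ] -0.23994829767086845 -0.14842012749175149 0.13504619823100883 [0.08364754 0.61041521]
front 182 [ 0.57019063 -0.23956922  0.03010183] [ 0.58435205 -0.14001504  0.07475609]
boss 73 [ 0.57390048 -0.20665138  0.05626939] [0.00658557 0.06177045 0.04374976]
rod 28 [0.47376086 0.16010809 0.00997601] 0.11010777034694252 [-0.25382168  0.51439976]
riser ((0.44033536314964294, 0.3131653666496277), (0.2007065713405609, 0.24815532565116882), 2.317470073699951)
top lid ((0.6437051296234131, -0.19270801544189453), (0.1602456271648407, 0.12661007046699524), 85.6292724609375) 0.09183252147783116 3260
bar [ 0.59608861 -0.18693155  0.13057398] -0.23327696665426634 -0.14301926895860162 0.13688403579981478 [0.07913786 0.61088197]
front 246 [ 0.57225666 -0.23964259  0.03011436] [ 0.58645691 -0.14027033  0.07479797]
boss 100 [ 0.57622615 -0.20526043  0.05692744] [0.00663768 0.06588611 0.04201745]
rod 54 [0.47518181 0.1647241  0.01105367] 0.13913129353084663 [-0.15380161  0.50051664]
riser ((0.4414629340171814, 0.31749552488327026), (0.20058968663215637, 0.24184586107730865), 2.171283483505249)
[[-1.15464764e-03  9.62122970e-01  2.72613385e-01  6.99115149e-02]
 [ 9.99999289e-01  1.02964772e-03  6.01581209e-04 -1.32696873e-03]
 [ 2.98099348e-04  2.72613886e-01 -9.62123475e-01 -1.43956158e-01]
 [ 0.00000000e+00  0.00000000e+00  0.00000000e+00  1.00000000e+00]] 67.01455848736876 [[-9.30930621e-01  3.65196083e-01  1.36059094e-05  2.28246592e-01]
 [ 3.65196083e-01  9.30930621e-01 -5.63334246e-07  5.81835335e-01]
 [-1.28718852e-05  4.44439973e-06 -1.00000000e+00  2.31283044e-01]
 [ 0.00000000e+00  0.00000000e+00  0.00000000e+00  1.00000000e+00]]
```

```bash
cat >> h.py <<'E'
def plan(p,ang=None):
    "yaw (rad about tool z) to bring tool y to world angle ang; then shift mm in turned tool axes"
    M=T(); a=np.arctan2(M[1,1],M[0,1]); d=0 if ang is None else (a-ang+np.pi)%(2*np.pi)-np.pi
    Rn=M[:3,:3]@R.from_rotvec([0,0,d]).as_matrix()
    print("pos",M[:3,3].round(4),"yang",a.round(4),"turn z",round(d,4),"shift",(Rn.T@(np.array(p)-M[:3,3])*1000).round(1),"tilt",(M[:3,2]).round(4),"t",r.sense()["time"],"q7",r.sense()["q"].round(2))
E
python3 -c "
from h import *
plan([.475,.11,.2],.18)"
```

```text
pos [0.2282 0.5818 0.2313] yang 1.197 turn z 1.017 shift [-508.4  158.3   31.3] tilt [ 0. -0. -1.] t 1.25 q7 [-1.27  0.52 -0.04  1.6   0.02  1.02 -0.11]
```

```bash
python3 -m crank '[[0,0,0.145,0,0,0,85],[0,0,0.145,0,0,0,85],[0,0,0.145,0,0,0,85],[0,0,0.145,0,0,0,85],[0,0,0.145,0,0,0,85],[0,0,0.145,0,0,0,85],[0,0,0.145,0,0,0,85],[0,0,0,-42,13,0,85],[0,0,0,-42,13,0,85],[0,0,0,-42,13,0,85],[0,0,0,-42,13,0,85],[0,0,0,-42,13,0,85],[0,0,0,-42,13,0,85],[0,0,0,-42,13,0,85],[0,0,0,-42,13,0,85],[0,0,0,-42,13,5,85],[0,0,0,-42,13,10,85],[0,0,0,-42,13,10,85],[0,0,0,-42,13,5,60]]' 40
cat > rod.py <<'E'
from h import *
plan([.475,.11,.2],.18)
f=grab("wrist"); P=cloud(f); save("w1.png",f["image"]); X,Y,Z=P[...,0],P[...,1],P[...,2]
for n in ("tool_tip","tool_handle"):
  for x in trace("wrist",n)[:2]:
    p=P[x["region"]]; p=p[(p[:,2]>.004)&(p[:,2]<.03)]
    if len(p)<10: continue
    k=np.polyfit(p[:,1],p[:,0],1); print(n,x["score"],x["extent"],len(p),p.mean(0),p[:,1].min(),p[:,1].max(),k)
m=(X>.42)&(X<.56)&(Y>.1)&(Y<.2)&(Z>.005)&(Z<.02); p=P[m]; print(len(p),p.mean(0),p.min(0),p.max(0),np.polyfit(p[:,1],p[:,0],1), np.median(Z[(Z<.02)&(Z>-.02)]))
E
python3 rod.py
```

```text
time: 3.15
tool_pos: [0.4733, 0.1128, 0.2009]
tcp_rot: [-0.0, 0.64, 0.769, -0.0]
contact_force: [1.1, 1.3, -0.4]
grip_width: 0.0725
finger_force: 0.0
pos [0.4733 0.1128 0.2009] yang 0.1823 turn z 0.0023 shift [-3.   1.2  0.9] tilt [-2.e-04  0.e+00 -1.e+00] t 3.15 q7 [-0.63  0.36  0.35  2.   -0.17  0.81 -0.  ]
tool_tip 0.71 [330.7, 97.5, 337.9, 157.2] 324 [0.47152953 0.1675549  0.01257731] 0.1363396610374839 0.1967728257798503 [-0.14756869  0.49625539]
tool_handle 0.66 [327.7, 102.7, 337.9, 160.2] 325 [0.47155044 0.16731231 0.01257603] 0.13573601281135964 0.1967728257798503 [-0.14751231  0.49623106]
342 [0.4739127  0.1685463  0.01256931] [0.46440335 0.13544084 0.00530221] [0.54317869 0.19927194 0.01924319] [0.07809667 0.4607498 ] 0.0012816778291939723
```

View pics/w1.png

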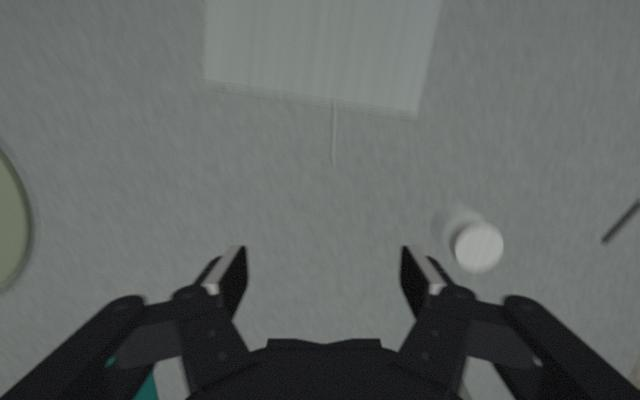

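The picture shows the rod at column 333, from row 160 (tip) up to the riser edge at row 98, with the jar at (478,245) well to the side. Next I move above the rod, 22 mm from the tip.

```bash
python3 -c "
from h import *
plan([.4729,.158,.05],.147)"
```

```text
pos [0.4737 0.1117 0.2011] yang 0.1772 turn z 0.0302 shift [ 46.    6.  151.1] tilt [-0.e+00 -8.e-04 -1.e+00] t 3.3 q7 [-0.63  0.36  0.35  2.   -0.17  0.81 -0.01]
```

```bash
python3 -m crank '[[0,0,0.03,0,0,0,30],[0,0,0,16,2,30,30],[0,0,0,15,2,30,30],[0,0,0,15,2,30,30],[0,0,0,0,0,30,30],[0,0,0,0,0,30,30],[0,0,0,0,0,0,30],[0,0,0,0,0,0,30]]'; python3 -c "
from h import *
plan([.4729,.158,.004],.147)"; python3 rod.py
```

```text
time: 4.1
tool_pos: [0.4716, 0.1614, 0.0519]
tcp_rot: [-0.0, 0.651, 0.759, -0.0]
contact_force: [-0.6, -0.4, -0.3]
grip_width: 0.03
finger_force: 0.0
pos [0.4716 0.1614 0.0519] yang 0.1523 turn z 0.0053 shift [-3.6  0.8 47.9] tilt [-5.e-04 -1.e-04 -1.e+00] t 4.1 q7 [-0.62  0.63  0.23  2.07 -0.3   0.48 -0.01]
pos [0.4716 0.1614 0.0519] yang 0.1523 turn z -0.0277 shift [ -51.2   -5.9 -148.1] tilt [-5.e-04 -1.e-04 -1.e+00] t 4.1 q7 [-0.62  0.63  0.23  2.07 -0.3   0.48 -0.01]
tool_tip 0.66 [323.9, 187.7, 329.5, 260.1] 599 [0.47231591 0.16190207 0.01275489] 0.13614302459485772 0.18632129050235985 [-0.15443213  0.4973188 ]
tool_handle 0.9 [323.3, 187.6, 334.3, 261.9] 607 [0.4721241  0.16336083 0.01273289] 0.13701479876438466 0.1866470628915654 [-0.1480525   0.49631008]
tool_handle 0.41 [505.5, 311.6, 598.9, 372.8] 783 [0.62740742 0.11248835 0.01735707] 0.10733111121909357 0.11461845616299769 [2.39495085 0.35800336]
676 [0.47233063 0.16255836 0.01264175] [0.46610125 0.13564159 0.00940949] [0.47891148 0.18689046 0.01489535] [-0.14845009  0.49646243] 0.0012753151958215386
```

```bash
python3 -m crank '[[0,0,0,-3,1,16,30],[0,0,0,0,0,16,30],[0,0,0,0,0,12,30],[0,0,0,0,0,3,25],[0,0,0,0,0,0,0],[0,0,0,0,0,0,0],[0,0,0,0,0,0,0],[0,0,0,0,0,0,0],[0,0,0,0,0,0,0]]' 60
```

```text
time: 5.15
tool_pos: [0.4736, 0.158, 0.0046]
tcp_rot: [0.0, 0.651, 0.759, 0.0]
contact_force: [1.5, 0.1, 0.9]
grip_width: 0.0031
finger_force: 58.8
```

```bash
python3 -m crank '[[0,0,0,-10,0,0,0],[0,0,0,-20,0,0,0],[0,0,0,-25,0,0,0],[0,0,0,-25,0,0,0],[0,0,0,-25,0,0,0],[0,0,0,-25,0,0,0],[0,0,0,-25,0,0,0],[0,0,0,-15,0,0,0],[0,0,0,0,0,0,0],[0,0,0,0,0,0,0],[0,0,0,0,0,0,40],[0,0,0,0,0,0,40],[0,0,0,0,0,-30,60],[0,0,0,0,0,-40,60],[0,0,0,0,0,-30,60],[0,0,0,0,0,-20,60],[0,0,0,0,0,0,60]]'
cat > tl.py <<'E'
from h import *
f=grab("wrist"); P=cloud(f); save("w2.png",f["image"])
for n in ("tool_handle",):
  for x in trace("wrist",n)[:2]:
    p=P[x["region"]]; p=p[(p[:,2]>.005)&(p[:,2]<.03)]
    if len(p)<30: continue
    print(n,x["score"],x["extent"],len(p),p.min(0),p.max(0))
    h=p[p[:,2]>.0155]; 
    if len(h)>30: print("handle",cv2.minAreaRect(h[:,:2].astype(np.float32)),np.median(h[:,2]))
    l=p[p[:,2]<.0148]
    if len(l)>30: print("rod",cv2.minAreaRect(l[:,:2].astype(np.float32)),np.polyfit(l[:,1],l[:,0],1))
plan(T()[:3,3])
E
python3 tl.py
```

```text
time: 6.85
tool_pos: [0.5002, -0.0093, 0.1267]
tcp_rot: [0.001, 0.651, 0.759, 0.002]
contact_force: [-0.8, -0.4, -0.1]
grip_width: 0.0598
finger_force: 0.0
tool_handle 0.81 [306.4, 1.7, 335.3, 222.1] 3128 [ 0.46680774 -0.03239641  0.00711452] [0.50283481 0.1396959  0.02178124]
handle ((0.4799465835094452, 0.10713344067335129), (0.018083158880472183, 0.06318405270576477), 8.427956581115723) 0.01921073248710936
rod ((0.49215275049209595, 0.02162986248731613), (0.01556375902146101, 0.10956869274377823), 8.055588722229004) [-0.14528292  0.49559374]
pos [ 0.499  -0.0094  0.1243] yang 0.153 turn z 0 shift [0. 0. 0.] tilt [ 5.e-04  3.e-04 -1.e+00] t 6.95 q7 [-0.28  0.49  0.23  2.03 -0.19  0.63  0.23]
```

View pics/w2.png

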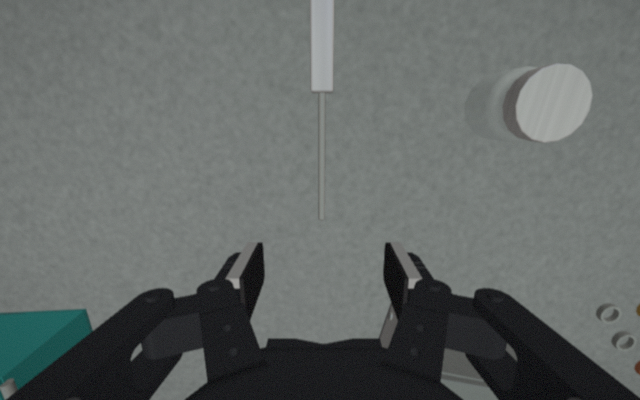

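The tool is free: handle at column 322, rows 0–92, rod tip at (321,218). Before regrasping I look at the box's boss with the wrist camera at the insertion yaw.

```bash
python3 -c "
from h import *
plan([.5,-.19,.2],1.49)"
```

```text
pos [ 0.499  -0.0094  0.1243] yang 0.153 turn z -1.337 shift [ -15.6 -179.9  -75.7] tilt [ 5.e-04  3.e-04 -1.e+00] t 6.95 q7 [-0.28  0.49  0.23  2.03 -0.19  0.63  0.23]
```

```bash
python3 -m crank '[[0,0,0,0,0,-35,70],[0,0,-0.134,0,0,-41,70],[0,0,-0.134,0,0,0,70],[0,0,-0.134,0,0,0,70],[0,0,-0.134,0,0,0,70],[0,0,-0.134,0,0,0,70],[0,0,-0.134,0,0,0,70],[0,0,-0.134,0,0,0,70],[0,0,-0.134,0,0,0,70],[0,0,-0.134,0,0,0,70],[0,0,-0.134,0,0,0,70],[0,0,0,0,-35,0,70],[0,0,0,-5,-40,0,70],[0,0,0,-5,-40,0,70],[0,0,0,-5,-40,0,70],[0,0,0,0,-25,0,70],[0,0,0,0,0,0,70],[0,0,0,0,0,0,70],[0,0,0,0,0,0,70]]'
cat > box.py <<'E'
from h import *
f=grab("wrist"); P=cloud(f); plan([.5,-.19,.2],1.49); np.save("wP.npy",P)
im=f["image"]; save("w3.png",im); X,Y,Z=P[...,0],P[...,1],P[...,2]
m=(Z>.086)&(Z<.096)&(X>.54)&(X<.74)&(Y<-.08)&(Y>-.31); p=P[m].astype(np.float32); print("lid",cv2.minAreaRect(p[:,:2]),np.median(p[:,2]))
m=(Z>.118)&(Z<.14)&(X>.55)&(X<.65)&(Y<-.1)&(Y>-.3); p=P[m].astype(np.float32); print("bar",cv2.minAreaRect(p[:,:2]),p[:,2].max(),np.polyfit(p[:,1],p[:,0],1))
m=(Z>.02)&(Z<.08)&(X>.55)&(X<.6)&(Y<-.1)&(Y>-.3); p=P[m]; print("front",len(p))
R_=[[np.cos(-.08),-np.sin(-.08)],[np.sin(-.08),np.cos(-.08)]]; q=p[:,:2]@np.array(R_) # box-aligned u,v
h,e=np.histogram(q[:,0],bins=np.arange(q[:,0].min(),q[:,0].max()+.002,.002)); print(list(zip(e.round(4),h)))
face=np.median(q[:,0]); b=q[:,0]<face-.004; print("u face",face,"boss v",np.percentile(q[b,1],[1,50,99]),"u",np.percentile(q[b,0],[2,10,50]),"z",np.percentile(p[b,2],[1,50,99]),b.sum())
uv=np.argwhere(m)[b]; print("px",uv.min(0),uv.max(0))
E
python3 box.py; python3 -c "
import cv2; a=cv2.imread('pics/w3.png'); cv2.imwrite('pics/w3c.png',cv2.resize(a[180:400,200:440],None,fx=2.5,fy=2.5))"
```

```text
time: 8.85
tool_pos: [0.4998, -0.1895, 0.1996]
tcp_rot: [-0.001, 0.039, 0.999, 0.0]
contact_force: [0.9, 1.0, 0.4]
grip_width: 0.0703
finger_force: 0.0
pos [ 0.4999 -0.1895  0.1998] yang 1.4936 turn z 0.0036 shift [-0.2 -0.5 -0.2] tilt [-6.e-04  6.e-04 -1.e+00] t 8.9 q7 [ 0.25  0.42  0.01  1.87 -0.    0.85  1.75]Traceback (most recent call last):
  File "box.py", line 4, in <module>
    m=(Z>.086)&(Z<.096)&(X>.54)&(X<.74)&(Y<-.08)&(Y>-.31); p=P[m].astype(np.float32); print("lid",cv2.minAreaRect(p[:,:2]),np.median(p[:,2]))
                                                                                                  ~~~~~~~~~~~~~~~^^^^^^^^^
cv2.error: OpenCV(4.12.0) /io/opencv/modules/imgproc/src/convhull.cpp:143: error: (-215:Assertion failed) total >= 0 && (depth == CV_32F || depth == CV_32S) in function 'convexHull'
```

View pics/w3c.png

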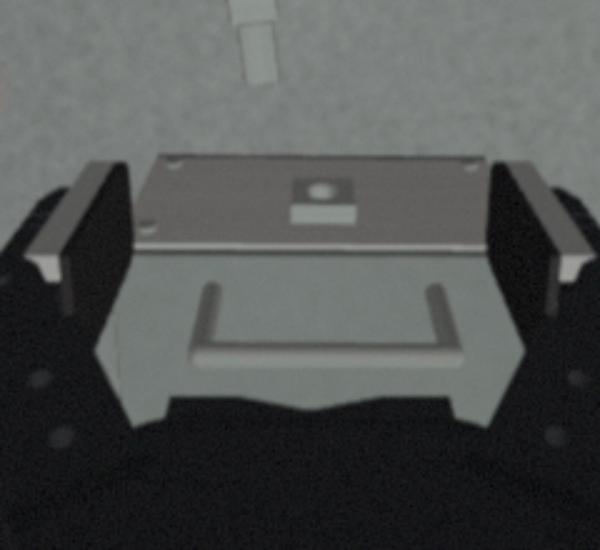

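The crop shows the boss at crop x 292–356, y 178–224, with the hole's bright mouth at (322,190), which is image pixel (329,256). The bar is at crop (325,355). The depth mask came out empty, so I check it.

```bash
python3 - <<'E'
from h import *
f=grab("wrist"); d=f["depth"]; P=cloud(f)
for v,u in ((200,320),(240,320),(256,329),(266,329),(290,320),(322,330),(310,320)): print(v,u,d[v,u],P[v,u])
E
```

```text
200 320 0.355832 [ 0.52510697 -0.19661222  0.00116557]
240 320 0.3694955 [ 0.5757033  -0.20074168  0.00131046]
256 329 0.3213096 [ 0.57375632 -0.19045957  0.05061242]
266 329 0.3040408 [ 0.57567691 -0.19093802  0.06910872]
290 320 0.28384036 [ 0.5869593  -0.20069109  0.09348906]
322 330 0.24669439 [ 0.59210604 -0.19249837  0.13336243]
310 320 0.2907951 [ 0.60927946 -0.20252289  0.09258971]
```

```bash
sed -i 's/minAreaRect(p\[:,:2\])/minAreaRect(p[:,:2].copy())/' box.py; cat >> box.py <<'E'
g=cv2.cvtColor(im,cv2.COLOR_RGB2GRAY)[240:275,310:350]; print(g[8:24,6:32])
# boss/face normals from front-row pixel lines
fl=(Z>.015)&(Z<.08)&(q.shape[0]>0)&(X>.56)&(X<.6)&(Y<-.13)&(Y>-.26); pp=P[fl]; s=np.abs(pp[:,1]+.192)>.02; print("face fit",np.polyfit(pp[s,1],pp[s,0],1))
E
python3 box.py
```

```text
pos [ 0.4999 -0.1897  0.2001] yang 1.4934 turn z 0.0034 shift [-0.1 -0.3  0.1] tilt [-2.e-04  3.e-04 -1.e+00] t 9.0 q7 [ 0.25  0.42  0.01  1.87 -0.    0.85  1.75]
lid ((0.6163380742073059, -0.19558916985988617), (0.15806645154953003, 0.07911400496959686), 85.2607421875) 0.09349173
bar ((0.5930799841880798, -0.1926521509885788), (0.09123436361551285, 0.008676910772919655), 85.26642608642578) 0.13541768 [0.08749941 0.60872866]
front 3625
[(np.float64(0.5829), np.int64(272)), (np.float64(0.5849), np.int64(64)), (np.float64(0.5869), np.int64(63)), (np.float64(0.5889), np.int64(217)), (np.float64(0.5909), np.int64(3008)), (np.float64(0.5929), np.int64(1))]
u face 0.5915067021139118 boss v [-0.15684494 -0.14413617 -0.13149481] u [0.58304474 0.58327627 0.58382733] z [0.04298252 0.05999437 0.07029841] 359
px [250 317] [264 342]
[[100  96  96  98  95  97  98  99  96  97  96  96  98  97  97  98  98  95
   96  97  99  98  97  96  97  99]
 [ 98  93  98  96  95  99  94  95  98  96  94  96  94  96  96  97  93  95
   96  95  93  97  96  96  97  93]
 [ 98  94  90  85  90  85  89  92  88  89  90  91 
[... 809 characters left out ...]
 80  78  84]
 [ 94  85  79  78  78  78  76  85 101 112 122 132 133 133 126 116 104  93
   86  79  81  79  81  78  80  83]
 [ 91  82  79  79  80  79  79  82  81  86  90 100 105  98 100  91  88  83
   79  80  82  82  79  80  82  83]
 [ 95  86  85  83  83  83  83  86  86  85  84  89  89  87  87  85  84  83
   84  83  82  85  83  85  83  86]
 [104 106 109 108 110 110 110 110 109 108 110 109 110 109 106 111 109 112
  108 111 110 108 108 109 107 108]
 [113 129 133 134 134 133 132 134 132 133 131 135 135 131 130 133 133 134
  135 131 131 133 134 134 134 130]
 [115 137 141 141 142 142 141 143 140 142 142 141 140 140 139 141 141 141
  142 143 143 143 142 140 141 136]]
face fit [0.08599693 0.59461346]
```

```bash
python3 -c "
from h import *
plan([.479,.111,.1],.1455)"
```

```text
pos [ 0.4999 -0.1897  0.2001] yang 1.4934 turn z 1.3479 shift [300.6  22.9 100.2] tilt [-2.e-04  3.e-04 -1.e+00] t 9.0 q7 [ 0.25  0.42  0.01  1.87 -0.    0.85  1.75]
```

```bash
python3 -m crank '[[0,0,0.135,0,0,0,50],[0,0,0.135,0,0,0,50],[0,0,0.135,0,0,0,50],[0,0,0.135,0,0,0,50],[0,0,0.135,0,0,0,50],[0,0,0.135,0,0,0,50],[0,0,0.135,0,0,0,50],[0,0,0.135,0,0,0,50],[0,0,0.135,0,0,0,50],[0,0,0.133,0,0,0,50],[0,0,0,40,3,10,50],[0,0,0,40,3,10,50],[0,0,0,40,3,20,50],[0,0,0,40,3,20,50],[0,0,0,40,3,20,50],[0,0,0,40,3,20,50],[0,0,0,40,3,0,50],[0,0,0,20,2,0,50],[0,0,0,0,0,0,50],[0,0,0,0,0,0,50]]'; sed -i 's/w2.png/w4.png/' tl.py; cat >> tl.py <<'E'
plan([.479,.111,.005],.1455)
M=T(); b=(P.reshape(-1,3)-M[:3,3])@M[:3,:3]; h=b[(np.abs(P[...,2].ravel()-.019)<.004)&(np.abs(b[:,1])<.03)]; print("in tool: n",len(h),"y",np.percentile(h[:,1],[2,50,98]).round(4),"x",np.percentile(h[:,0],[1,99]).round(4),"fit",np.polyfit(h[:,0],h[:,1],1).round(4))
E
python3 tl.py
```

```text
time: 11.0
tool_pos: [0.4794, 0.1099, 0.1003]
tcp_rot: [0.0, 0.654, 0.757, -0.0]
contact_force: [0.1, -0.2, -0.1]
grip_width: 0.0501
finger_force: 0.0
tool_handle 0.6 [313.9, 135.3, 340.0, 341.3] 3164 [ 0.46336961 -0.01953958  0.00749366] [0.50085934 0.16548768 0.02188325]
handle ((0.47797250747680664, 0.12018685042858124), (0.01787399686872959, 0.08943828195333481), 7.842889308929443) 0.019169669497599878
rod ((0.4833681583404541, 0.07229585945606232), (0.012214107438921928, 0.18637026846408844), 7.078604698181152) [-0.14917758  0.49568719]
pos [0.4795 0.1088 0.1004] yang 0.1433 turn z 0 shift [0. 0. 0.] tilt [ 2.e-04 -2.e-04 -1.e+00] t 11.1 q7 [-0.55  0.53  0.27  2.07 -0.25  0.57  0.04]
pos [0.4795 0.1088 0.1004] yang 0.1433 turn z -0.0022 shift [ 2.3 -0.2 95.4] tilt [ 2.e-04 -2.e-04 -1.e+00] t 11.1 q7 [-0.55  0.53  0.27  2.07 -0.25  0.57  0.04]
in tool: n 2607 y [-0.0086 -0.0002  0.0086] x [-0.0318  0.0555] fit [-0.0023  0.    ]
```

```bash
python3 -m crank '[[0,0,0,1,0,30,45],[0,0,0,0,0,30,45],[0,0,0,0,0,25,40],[0,0,0,0,0,10,30],[0,0,0,0,0,0,0],[0,0,0,0,0,0,0],[0,0,0,0,0,0,0],[0,0,0,0,0,0,0],[0,0,0,0,0,0,50],[0,0,0,0,0,0,50],[0,0,0,0,0,-30,50],[0,0,0,0,0,-40,50],[0,0,0,0,0,-25,50],[0,0,0,0,0,0,50],[0,0,0,0,0,0,50],[0,0,0,0,0,0,50]]' 60;  python3 tl.py; python3 -c "
from h import *
for i in range(6): imaging.grab_frame('top'); print(r.sense()['tool_pos'])"
```

```text
time: 12.7
tool_pos: [0.4789, 0.1104, 0.0997]
tcp_rot: [-0.0, 0.654, 0.756, -0.0]
contact_force: [-0.5, 0.5, 0.2]
grip_width: 0.0499
finger_force: 0.0
pos [0.4789 0.1103 0.0995] yang 0.1439 turn z 0 shift [0. 0. 0.] tilt [-1.4e-03 -6.0e-04 -1.0e+00] t 12.8 q7 [-0.55  0.54  0.27  2.07 -0.26  0.57  0.05]
pos [0.4789 0.1103 0.0995] yang 0.1439 turn z -0.0016 shift [ 0.7  0.3 94.5] tilt [-1.4e-03 -6.0e-04 -1.0e+00] t 12.8 q7 [-0.55  0.54  0.27  2.07 -0.26  0.57  0.05]
in tool: n 2666 y [-0.0091 -0.0002  0.0082] x [-0.0324  0.0553] fit [-0.0068 -0.0004]
[0.47898017 0.11025427 0.09954707]
[0.47904355 0.11024478 0.09962958]
[0.47910821 0.1102578  0.09975395]
[0.47916468 0.11028273 0.09987135]
[0.47926129 0.11037395 0.09999401]
[0.47925256 0.11039073 0.10005789]
```

```bash
python3 -m crank '[[0,0,0,0,0,30,45],[0,0,0,0,0,30,45],[0,0,0,0,0,25,40],[0,0,0,0,0,10,30],[0,0,0,0,0,0,0],[0,0,0,0,0,0,0],[0,0,0,0,0,0,0],[0,0,0,0,0,0,0],[0,0,0,0,0,0,0],[0,0,0,0,0,0,0]]' 100; python3 -c "
from h import *
plan([.479,.111,.15],.1455)"; python3 -m crank '[[0,0,0,0,0,-20,0],[0,0,0,0,0,-40,0],[0,0,0,0,0,-40,0],[0,0,0,0,0,-40,0],[0,0,0,0,0,-10,0],[0,0,0,0,0,0,0]]'; python3 -c "
from h import *
plan([.39,-.17,.15],1.487)"
```

```text
time: 14.1
tool_pos: [0.4795, 0.1106, 0.0057]
tcp_rot: [0.0, 0.654, 0.756, 0.0]
contact_force: [-0.0, -0.2, -1.5]
grip_width: 0.0151
finger_force: 98.4
pos [0.4795 0.1106 0.0057] yang 0.1441 turn z -0.0014 shift [   0.5   -0.4 -144.3] tilt [ 5.e-04  2.e-04 -1.e+00] t 14.1 q7 [-0.48  0.71  0.18  2.09 -0.32  0.37  0.1 ]
time: 14.7
tool_pos: [0.48, 0.1109, 0.1565]
tcp_rot: [0.001, 0.654, 0.756, 0.001]
contact_force: [-0.7, 0.0, -1.0]
grip_width: 0.0154
finger_force: 98.6
pos [0.48   0.1109 0.1565] yang 0.1443 turn z -1.3427 shift [  66.2 -287.5    5.9] tilt [ 0.0026  0.0013 -1.    ] t 14.7 q7 [-0.6   0.44  0.33  2.03 -0.22  0.7   0.01]
```

```bash
python3 -m crank '[[0,0,-0.1343,0,0,0,0],[0,0,-0.1343,0,0,0,0],[0,0,-0.1343,0,0,0,0],[0,0,-0.1343,0,0,0,0],[0,0,-0.1343,0,0,0,0],[0,0,-0.1343,0,0,0,0],[0,0,-0.1343,0,0,0,0],[0,0,-0.1343,0,0,0,0],[0,0,-0.1343,0,0,0,0],[0,0,-0.1343,0,0,0,0],[0,0,0,8,-36,0,0],[0,0,0,8,-36,0,0],[0,0,0,8,-36,0,0],[0,0,0,8,-36,0,0],[0,0,0,8,-36,0,0],[0,0,0,8,-36,0,0],[0,0,0,8,-36,0,0],[0,0,0,8,-36,0,0],[0,0,0,0,0,0,0],[0,0,0,0,0,0,0]]'; python3 -c "
from h import *
plan([.3968,-.1755,.0517],1.487)"
```

```text
time: 16.7
tool_pos: [0.3906, -0.1713, 0.1541]
tcp_rot: [-0.001, 0.043, 0.999, 0.0]
contact_force: [0.3, 0.2, -0.9]
grip_width: 0.0156
finger_force: 98.6
pos [ 0.3906 -0.1713  0.1541] yang 1.4852 turn z -0.0018 shift [ -6.7  -3.7 102.3] tilt [-0.002   0.0011 -1.    ] t 16.7 q7 [ 0.25  0.33  0.03  2.17 -0.02  0.64  1.78]
```

```bash
python3 -m crank '[[0,0,0,-3,-2,20,0],[0,0,0,-4,-2,30,0],[0,0,0,0,0,30,0],[0,0,0,0,0,20,0],[0,0,0,0,0,2,0],[0,0,0,0,0,0,0],[0,0,0,0,0,0,0],[0,0,0,0,0,0,0]]'; python3 - <<'E'
from h import *
plan([.3968,-.1755,.0517],1.487)
o=[]
for n in("top","side"):
    f=grab(n); P=cloud(f); X,Y,Z=P[...,0],P[...,1],P[...,2]
    m=(X>.44)&(X<.55)&(Y>-.25)&(Y<-.13)&(Z>.045)&(Z<.075); p=P[m]; print(n,len(p))
    if len(p)>8: print("rod",p.mean(0),p[:,0].max(),"dy/dx",np.polyfit(p[:,0],p[:,1],1),"dz/dx",np.polyfit(p[:,0],p[:,2],1))
    c=f["image"][95:195,300:400] if n=="top" else f["image"][180:280,310:440][:,:]
    o.append(cv2.resize(c,(400,400) if n=="top" else (400,308),interpolation=cv2.INTER_CUBIC))
c=np.zeros((400,800,3),np.uint8); c[:,:400]=o[0]; c[:308,400:]=o[1]; save("ins.png",c)
E
```

```text
time: 17.5
tool_pos: [0.3987, -0.1757, 0.0542]
tcp_rot: [0.001, 0.042, 0.999, -0.0]
contact_force: [0.0, -0.2, -1.2]
grip_width: 0.0154
finger_force: 98.6
pos [ 0.3987 -0.1757  0.0542] yang 1.4872 turn z 0.0002 shift [1.9 0.  2.5] tilt [ 1.5e-03 -4.0e-04 -1.0e+00] t 17.5 q7 [ 0.27  0.55  0.02  2.22 -0.02  0.38  1.79]
top 8
side 85
rod [ 0.48858586 -0.18633233  0.0599995 ] 0.5378035091068161 dy/dx [-0.07591637 -0.14924067] dz/dx [-0.00454582  0.06222053]
```

View pics/ins.png

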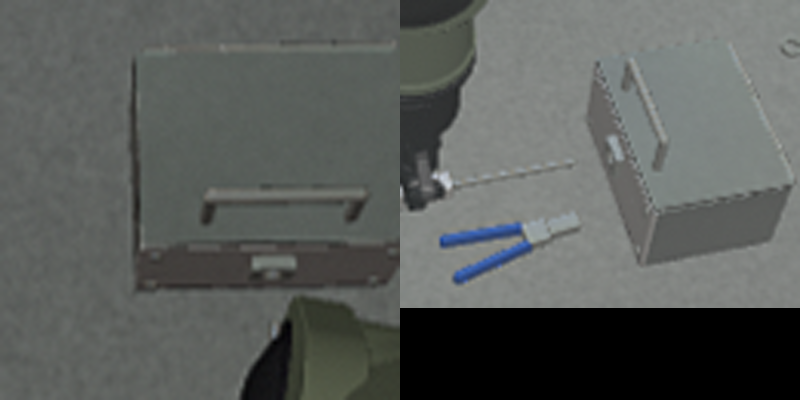

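Side view: the rod points at the boss (tip at crop (575,163), boss at (615,148)). I lower it 2.5 mm and check.

```bash
python3 -m crank '[[0,0,0,0,0,2.5,0],[0,0,0,0,0,0,0],[0,0,0,0,0,0,0],[0,0,0,0,0,0,0],[0,0,0,0,0,0,0]]'; python3 -c "
from h import *
plan([.3968+.0299,-.1755-.0025,.0517],1.487)"
```

```text
time: 18.1
tool_pos: [0.3981, -0.1758, 0.0508]
tcp_rot: [-0.0, 0.042, 0.999, -0.0]
contact_force: [-1.2, 0.3, -1.4]
grip_width: 0.0156
finger_force: 98.6
pos [ 0.3981 -0.1758  0.0508] yang 1.4869 turn z -0.0001 shift [-28.7   0.2  -0.9] tilt [-1.e-04 -0.e+00 -1.e+00] t 18.1 q7 [ 0.27  0.55  0.02  2.22 -0.02  0.37  1.79]
```

```bash
python3 -m crank '[[0,0,0,-8,0,-0.7,0],[0,0,0,-8,0,0,0],[0,0,0,-5,0,0,0],[0,0,0,-3,0,0,0],[0,0,0,-3,0,0,0],[0,0,0,-3,0,0,0],[0,0,0,-3,0,0,0],[0,0,0,-3,0,0,0]]'; python3 -c "
from h import *
plan([.5697-.071*.9965,-.1901+.071*.0839,.0517],1.487)"
```

```text
time: 18.9
tool_pos: [0.4342, -0.1788, 0.0515]
tcp_rot: [-0.0, 0.042, 0.999, -0.0]
contact_force: [0.1, 0.2, -1.1]
grip_width: 0.0152
finger_force: 98.6
pos [ 0.4342 -0.1788  0.0515] yang 1.4869 turn z -0.0001 shift [-65.    0.1  -0.2] tilt [-1.e-04 -0.e+00 -1.e+00] t 18.9 q7 [ 0.25  0.58  0.02  2.13 -0.03  0.43  1.78]
```

```bash
python3 -m crank '[[0,0,0,-6,0,0,0],[0,0,0,-8,0,0,0],[0,0,0,-10,0,0,0],[0,0,0,-10,0,0,0],[0,0,0,-10,0,0,0],[0,0,0,-6,0,0,0],[0,0,0,-3,0,0,0],[0,0,0,0,0,0,0]]'; python3 -c "
from h import *
plan([.5697-.071*.9965,-.1901+.071*.0839,.0517],1.487)"
```

```text
time: 19.7
tool_pos: [0.487, -0.1832, 0.0514]
tcp_rot: [-0.0, 0.042, 0.999, -0.0]
contact_force: [-0.1, -0.6, -1.2]
grip_width: 0.0151
finger_force: 98.6
pos [ 0.487  -0.1832  0.0514] yang 1.487 turn z 0.0 shift [-12.    0.   -0.3] tilt [-1.e-04  0.e+00 -1.e+00] t 19.7 q7 [ 0.23  0.63  0.02  2.   -0.03  0.5   1.76]
```

```bash
python3 -m crank '[[0,0,0,-3,0,0,0],[0,0,0,-3,0,0,0],[0,0,0,-2,0,0,0],[0,0,0,-2,0,0,0],[0,0,0,-1,0,0,0],[0,0,0,0,0,0,0]]'; cat > lid.py <<'E'
from h import *
plan([.5697-.071*.9965,-.1901+.071*.0839,.0517],1.487)
for n in("side","top"):
    f=grab(n); P=cloud(f); X,Y,Z=P[...,0],P[...,1],P[...,2]
    m=(X>.56)&(X<.73)&(Y>-.26)&(Y<-.13)&(Z>.1)&(Z<.23); p=P[m]; print(n,len(p))
    m=(X>.585)&(X<.73)&(Y>-.30)&(Y<-.22)&(Z>.07)&(Z<.23); p=P[m]; k=np.polyfit(p[:,0],p[:,2],1); print("slope -> lid",-np.arctan(k[0]),"maxz",np.percentile(p[:,2],99))
    save(n+"_lid.png",f["image"])
E
python3 lid.py
```

```text
time: 20.3
tool_pos: [0.4967, -0.1841, 0.0512]
tcp_rot: [-0.001, 0.042, 0.999, 0.0]
contact_force: [-4.5, 0.3, -1.2]
grip_width: 0.0152
finger_force: 98.7
pos [ 0.4967 -0.1841  0.0512] yang 1.4867 turn z -0.0003 shift [-2.3  0.1 -0.5] tilt [-2.4e-03  4.0e-04 -1.0e+00] t 20.3 q7 [ 0.22  0.64  0.03  1.98 -0.03  0.52  1.76]
side 937
slope -> lid 0.19000911476805787 maxz 0.14586295989622952
top 444
slope -> lid 0.32858359438129303 maxz 0.09873780224379401
```

```bash
python3 -m crank '[[0,0,0,-1.5,0,0,0],[0,0,0,0,0,0,0],[0,0,0,0,0,0,0],[0,0,0,0,0,0,0]]'; cat > lid.py <<'E'
from h import *
plan([.5697-.071*.9965,-.1901+.071*.0839,.0517],1.487)
f=grab("side"); P=cloud(f); X,Y,Z=P[...,0],P[...,1],P[...,2]
m=(X>.57)&(X<.74)&(Y>-.27)&(Y<-.12)&(Z>.07)&(Z<.24); p=P[m]
u=(p-[.5697,-.1901,0])@np.array([[.9965,.0839,0],[-.0839,.9965,0],[0,0,1]]).T; b=u[np.abs(u[:,1])<.03]
b=b[(b[:,2]>.085)]; k=cv2.fitLine(b[:,[0,2]].astype(np.float32),cv2.DIST_HUBER,0,.01,.01).ravel(); print("plate angle",-np.arctan2(k[1],k[0]),"top pt",b[np.argmax(b[:,2])])
for a in range(0,125,8):
    s=b[(b[:,0]>=a/1000)&(b[:,0]<a/1000+.008),2]
    if len(s): print(a,np.percentile(s,[5,50,95]).round(3),end="; ")
save("lid.png",cv2.resize(f["image"][150:290,300:460],None,fx=3,fy=3))
E
python3 lid.py
```

```text
time: 20.8
tool_pos: [0.499, -0.1842, 0.0514]
tcp_rot: [-0.0, 0.042, 0.999, 0.0]
contact_force: [-5.0, 0.6, -0.6]
grip_width: 0.0156
finger_force: 98.6
pos [ 0.499  -0.1842  0.0514] yang 1.4869 turn z -0.0001 shift [ 0.1  0.1 -0.3] tilt [-5.e-04  1.e-04 -1.e+00] t 20.8 q7 [ 0.22  0.65  0.03  1.97 -0.03  0.52  1.76]
plate angle 0.29861826 top pt [ 0.04141452 -0.0070414   0.16160371]
0 [0.086 0.087 0.087]; 8 [0.085 0.121 0.126]; 16 [0.12  0.123 0.126]; 24 [0.119 0.123 0.125]; 32 [0.118 0.12  0.16 ]; 40 [0.115 0.119 0.16 ]; 48 [0.113 0.116 0.154]; 56 [0.109 0.112 0.116]; 64 [0.107 0.11  0.112]; 72 [0.104 0.108 0.11 ]; 80 [0.103 0.105 0.108]; 88 [0.1   0.103 0.107]; 96 [0.098 0.1   0.104]; 104 [0.095 0.098 0.101]; 112 [0.092 0.095 0.098]; 120 [0.09  0.093 0.096];
```

```bash
python3 -m crank '[[0,0,0,8,0,0,0],[0,0,0,15,0,0,0],[0,0,0,18,0,0,0],[0,0,0,18,0,0,0],[0,0,0,18,0,0,0],[0,0,0,18,0,0,0],[0,0,0,10,0,0,0],[0,0,0,0,0,-20,0],[0,0,0,0,15,-20,0],[0,0,0,0,30,0,0],[0,0,0,0,35,0,0],[0,0,0,-15,35,0,0],[0,0,0,-15,20,20,0],[0,0,0,-15,0,20,0],[0,0,0,0,0,20,0],[0,0,0,0,0,0,0],[0,0,0,0,0,0,0]]'; python3 -c "
from h import *
plan([.45,-.05,.0065],1.487)"
```

```text
time: 22.55
tool_pos: [0.4507, -0.0448, 0.0318]
tcp_rot: [-0.0, 0.042, 0.999, -0.0]
contact_force: [-0.3, 0.3, -1.3]
grip_width: 0.015
finger_force: 98.6
pos [ 0.4507 -0.0448  0.0318] yang 1.4867 turn z -0.0003 shift [ 0.2 -5.2 25.3] tilt [-3.e-04 -1.e-04 -1.e+00] t 22.55 q7 [-0.05  0.61  0.03  2.18 -0.05  0.35  1.5 ]
```

```bash
python3 -m crank '[[0,0,0,0,0,10,0],[0,0,0,0,0,8,0],[0,0,0,0,0,4,0],[0,0,0,0,0,2,0],[0,0,0,0,0,0,0],[0,0,0,0,0,0,0]]'; python3 -m crank '[[0,0,0,0,0,1,0],[0,0,0,0,0,0,0],[0,0,0,0,0,0,40],[0,0,0,0,0,0,40],[0,0,0,0,0,0,40],[0,0,0,0,0,-30,40],[0,0,0,0,0,-45,40],[0,0,0,0,0,-45,20],[0,0,0,0,0,-45,0],[0,0,0,0,0,-40,0],[0,0,0,0,0,0,0],[0,0,0,0,0,0,0]]' 40; sed -i 's/w4.png/w5.png/' tl.py; python3 tl.py | head -3; python3 -c "
from h import *
u=np.array([.9965,-.0839]); p=np.array([.5697,-.1901])+u*(-.03)
plan([*p,.215],1.487)"
```

```text
time: 23.15
tool_pos: [0.4508, -0.0447, 0.0076]
tcp_rot: [0.0, 0.042, 0.999, -0.0]
contact_force: [-0.1, -0.1, -0.6]
grip_width: 0.0152
finger_force: 98.6
time: 24.35
tool_pos: [0.451, -0.0446, 0.2121]
tcp_rot: [0.001, 0.042, 0.999, 0.0]
contact_force: [0.2, -0.1, -1.0]
grip_width: 0.0006
finger_force: 0.0
tool_handle 0.95 [316.6, 127.7, 332.2, 237.9] 1410 [ 0.39279544 -0.05688742  0.01029045] [ 0.52457878 -0.0327993   0.02225433]
handle ((0.43765944242477417, -0.04470096528530121), (0.01751382276415825, 0.08873753994703293), 85.2468032836914) 0.019070905327701837
rod ((0.45854613184928894, -0.044697295874357224), (0.005740452092140913, 0.13221317529678345), 83.84892272949219) [-6.13098204  0.19880604]
pos [ 0.4502 -0.0447  0.2107] yang 1.487 turn z -0.0 shift [-101.2 -134.9   -4.4] tilt [-1.4e-03 -1.0e-04 -1.0e+00] t 24.45 q7 [-0.09  0.28  0.07  2.06 -0.03  0.81  1.48]
```

The tool lies flat (handle top at 19 mm). Next I push the bar with closed fingers from in front.

```bash
python3 -m crank '[[0,0,0,-10,-27,0,0],[0,0,0,-20,-27,0,0],[0,0,0,-30,-27,0,0],[0,0,0,-35,-27,0,0],[0,0,0,-25,-27,0,0],[0,0,0,0,0,20,0],[0,0,0,0,0,30,0],[0,0,0,0,0,18,0],[0,0,0,0,0,0,0],[0,0,0,0,0,0,0]]'; cat > bar.py <<'E'
from h import *
M=T(); s=r.sense(); d=M[:3,3]-[.5697,-.1901,0]; print("TCP u",(d@[.9965,-.0839,0]*1e3).round(1),"v",(d@[.0839,.9965,0]*1e3).round(1),"z",(d[2]*1e3).round(1),s["contact_force"].round(1),s["time"],"tilt",M[:3,2].round(3))
E
python3 bar.py
```

```text
time: 25.45
tool_pos: [0.5587, -0.1893, 0.1429]
tcp_rot: [-0.001, 0.042, 0.999, 0.0]
contact_force: [0.2, 0.6, 0.4]
grip_width: -0.0001
finger_force: 0.0
TCP u -11.0 v -0.1 z 142.9 [0.2 0.6 0.4] 25.45 tilt [-0.002  0.    -1.   ]
```

```bash
python3 -m crank '[[0,0,0,-7,0,0,0],[0,0,0,-7,0,0,0],[0,0,0,-7,0,-1,0],[0,0,0,-7,0,0,0],[0,0,0,-5,0,0,0],[0,0,0,-4.5,0,-5,0],[0,0,0,-4.5,0,-5,0],[0,0,0,0,0,0,0]]'; python3 bar.py; python3 -m crank '[[0,0,0,-5,0,-4.2,0],[0,0,0,-5,0,-4.2,0],[0,0,0,-5,0,-4.2,0],[0,0,0,-5.7,0,-3.3,0],[0,0,0,-5.7,0,-3.3,0],[0,0,0,-5.7,0,-3.3,0],[0,0,0,0,0,0,0]]'; python3 bar.py; python3 lid.py
```

```text
time: 26.25
tool_pos: [0.6014, -0.1928, 0.1552]
tcp_rot: [0.0, 0.042, 0.999, -0.0]
contact_force: [0.1, 0.5, 0.1]
grip_width: -0.0002
finger_force: 0.0
TCP u 31.8 v -0.1 z 155.2 [0.1 0.5 0.1] 26.25 tilt [ 0.001 -0.    -1.   ]
time: 26.95
tool_pos: [0.6334, -0.1957, 0.1777]
tcp_rot: [0.0, 0.042, 0.999, -0.0]
contact_force: [0.2, 0.2, -0.5]
grip_width: 0.0002
finger_force: 0.0
TCP u 63.9 v -0.2 z 177.7 [ 0.2  0.2 -0.5] 26.95 tilt [ 0.001 -0.    -1.   ]
pos [ 0.6334 -0.1957  0.1777] yang 1.4869 turn z -0.0001 shift [135.    0.3 125.9] tilt [ 7.e-04 -3.e-04 -1.e+00] t 26.95 q7 [ 0.14  0.64  0.11  1.55 -0.08  0.96  1.76]
plate angle 1.1205078 top pt [ 0.06557074 -0.0295024   0.23999053]
0 [0.086 0.086 0.086]; 8 [0.085 0.086 0.087]; 16 [0.086 0.086 0.087]; 32 [0.164 0.166 0.167]; 40 [0.162 0.166 0.222]; 48 [0.158 0.201 0.236]; 56 [0.116 0.157 0.231]; 64 [0.142 0.158 0.231]; 72 [0.137 0.142 0.19 ]; 80 [0.129 0.132 0.137]; 88 [0.121 0.126 0.129]; 96 [0.115 0.12  0.124]; 104 [0.108 0.114 0.117]; 112 [0.101 0.103 0.109]; 120 [0.092 0.097 0.099];
```

View pics/lid.png

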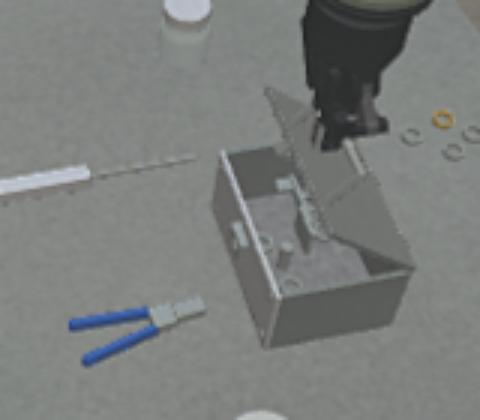

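The lid is swinging up with the finger in front of the bar (crop (350,150)). The pliers and jar are where they were. I continue.

```bash
python3 -m crank '[[0,0,0,-6.4,0,-2.2,0],[0,0,0,-6.4,0,-2.2,0],[0,0,0,-6.4,0,-2.2,0],[0,0,0,-5,0,-1.2,0],[0,0,0,-5,0,-1.2,0],[0,0,0,-3,0,-0.5,0],[0,0,0,0,0,0,0]]'; python3 bar.py; python3 lid.py
```

```text
time: 27.7
tool_pos: [0.6655, -0.1981, 0.1864]
tcp_rot: [0.0, 0.042, 0.999, -0.0]
contact_force: [-0.5, 0.1, 0.0]
grip_width: 0.0001
finger_force: 0.0
TCP u 96.1 v 0.1 z 186.4 [-0.5  0.1  0. ] 27.7 tilt [ 0. -0. -1.]
pos [ 0.6655 -0.1981  0.1864] yang 1.4872 turn z 0.0002 shift [167.2  -0.  134.6] tilt [ 5.e-04 -0.e+00 -1.e+00] t 27.7 q7 [ 0.14  0.68  0.11  1.44 -0.08  1.02  1.76]
plate angle 1.4547775 top pt [0.08849655 0.01882753 0.23989759]
0 [0.087 0.087 0.087]; 8 [0.085 0.085 0.087]; 16 [0.085 0.086 0.087]; 64 [0.142 0.188 0.191]; 72 [0.134 0.186 0.191]; 80 [0.153 0.211 0.238]; 88 [0.151 0.185 0.238]; 96 [0.14  0.159 0.238]; 104 [0.126 0.14  0.198]; 112 [0.112 0.122 0.13 ]; 120 [0.102 0.107 0.117];
```

```bash
python3 -m crank '[[0,0,0,-3,0,-0.5,0],[0,0,0,-2,0,0,0],[0,0,0,-2,0,0,0],[0,0,0,-1,0,0,0],[0,0,0,0,0,0,0]]'; python3 bar.py; python3 -m crank '[[0,0,0,-1,0,0,0],[0,0,0,-1,0,0,0],[0,0,0,0,0,0,0]]'; python3 bar.py; python3 lid.py
```

```text
time: 28.25
tool_pos: [0.6731, -0.1989, 0.187]
tcp_rot: [0.0, 0.042, 0.999, -0.0]
contact_force: [-1.1, 0.6, 0.5]
grip_width: 0.0
finger_force: 0.5
TCP u 103.8 v -0.0 z 187.0 [-1.1  0.6  0.5] 28.25 tilt [ 0. -0. -1.]
time: 28.55
tool_pos: [0.6745, -0.199, 0.187]
tcp_rot: [-0.001, 0.042, 0.999, 0.0]
contact_force: [-6.0, 1.4, 4.1]
grip_width: 0.0002
finger_force: 3.3
TCP u 105.2 v -0.1 z 187.0 [-6.   1.4  4.1] 28.55 tilt [-0.001  0.    -1.   ]
pos [ 0.6745 -0.199   0.187 ] yang 1.4868 turn z -0.0002 shift [1.760e+02 1.000e-01 1.355e+02] tilt [-1.1e-03  2.0e-04 -1.0e+00] t 28.55 q7 [ 0.13  0.7   0.11  1.41 -0.09  1.04  1.75]
plate angle -1.461156 top pt [ 0.08934357 -0.02555987  0.23960261]
0 [0.087 0.087 0.087]; 8 [0.085 0.086 0.088]; 16 [0.085 0.086 0.086]; 64 [0.145 0.145 0.145]; 72 [0.141 0.192 0.195]; 80 [0.152 0.191 0.195]; 88 [0.158 0.208 0.237]; 96 [0.166 0.197 0.239]; 104 [0.144 0.189 0.234]; 112 [0.124 0.194 0.199]; 120 [0.109 0.11  0.11 ];
```

```bash
python3 -m crank '[[0,0,0,3,0,0,0],[0,0,0,4,0,0,0],[0,0,0,0,0,-15,0],[0,0,0,0,0,-30,0],[0,0,0,0,0,-35,0],[0,0,0,0,0,-30,0],[0,0,0,40,0,0,0],[0,0,0,45,0,0,0],[0,0,0,45,0,0,0],[0,0,0,45,0,0,0],[0,0,0,0,0,0,0],[0,0,0,0,0,0,0],[0,0,0,0,0,0,0]]'; sed -i 's/"lid.png"/"lid2.png"/' lid.py; python3 lid.py; python3 - <<'E'
from h import *
f=grab("top"); P=cloud(f)
for t in ("jar_mid","tin_mid","pliers_mid","tool_handle","tool_tip"):
    for x in trace("top",t)[:2]: print(t,round(x["score"],2),np.nanmedian(P[x["region"]],0).round(3))
E
```

```text
time: 29.9
tool_pos: [0.4946, -0.1838, 0.2978]
tcp_rot: [0.001, 0.042, 0.999, -0.0]
contact_force: [-0.4, 0.4, -0.1]
grip_width: 0.0004
finger_force: 0.0
pos [ 0.4946 -0.1838  0.2978] yang 1.4873 turn z 0.0003 shift [ -3.9   0.  246.1] tilt [ 1.6e-03 -3.0e-04 -1.0e+00] t 29.9 q7 [ 0.14  0.3   0.13  1.78 -0.04  1.07  1.78]
plate angle -0.8621847 top pt [0.12343424 0.01242371 0.2032376 ]
0 [0.085 0.085 0.086]; 8 [0.086 0.086 0.087]; 16 [0.088 0.088 0.088]; 64 [0.147 0.147 0.147]; 72 [0.139 0.192 0.195]; 80 [0.15  0.19  0.194]; 88 [0.154 0.161 0.185]; 96 [0.182 0.187 0.191]; 104 [0.144 0.19  0.196]; 112 [0.124 0.198 0.202]; 120 [0.197 0.2   0.202]; jar_mid 0.85 [0.625 0.087 0.069]
pliers_mid 0.62 [ 0.501 -0.208  0.012]
tool_handle 0.62 [ 0.453 -0.044  0.017]
tool_tip 0.64 [ 0.453 -0.043  0.017]
```

View pics/lid2.png

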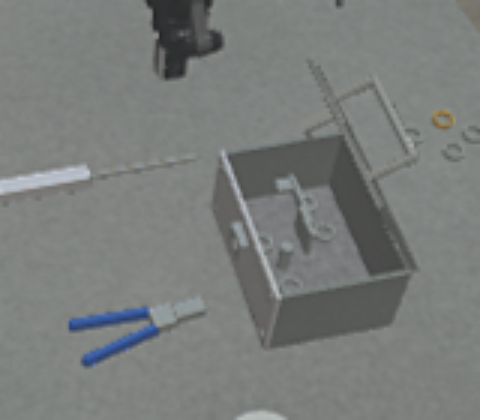

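The lid stands at its stop (bar about 118 mm behind the boss face and 198 mm high, as expected at 1.1 rad). The tool lies flat, the bystanders have not moved and the robot touches nothing.

```bash
python3 -c "
from station import r
print(r.finish_job())"
```

```text
the job is handed in; nothing more can be done
None
```

I tripped the catch with the rod, laid the tool back flat on the bench, left the lid wide open at about its stop, and handed the job in at about 30 s of the 72 s allowed; no verdict came back. The jar and pliers showed no sign of moving; the tin did not show up in my last check, but the arm never went near it.

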